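# Check a gauge probe for free travel and zero its readout

### The job

Check that the gauge probe with the wide flat disc contact moves freely: press its plunger gently with the fingertips about half way down (not onto its stop), hold it there for about a second and let it spring right up. Then press the round middle key of the readout box well down to zero it, and withdraw the hand well clear. Do not touch the other two probes, press the other keys, shift or lift the stands or the readout, or disturb the small things standing around.

Things in the scene. Friction and masses are not known exactly. Their poses are not given: they have to be found in the camera images.
- flat_stand: THE PROBE TO CHECK, the one with the wide flat disc contact (24 mm diameter, 5 mm thick): a gauge probe standing upright on a heavy square steel base 62 x 62 x 24 mm, loose on the worktop (about 0.9 kg); above the base a 34 mm collar up to 36 mm, a 20 mm round probe body up to 70 mm, then a thin spindle with the contact on top at 97 mm. Origin: centre of the base's underside; z up, the probe lies on the z axis.
- flat_tip (a point): centre of the top face of the flat disc contact; moves with the plunger, 97 mm above the worktop when up
- flat_plunger (a joint): m its spring-loaded plunger is pushed down: 0 fully up, 0.012 hard on its stop; it takes about 1.2 N to start, 0.6 N more for each mm, and springs back when let go.
- ball_stand: Leave alone. Same build, but its contact is a 12 mm ball: a gauge probe standing upright on a heavy square steel base 62 x 62 x 24 mm, loose on the worktop (about 0.9 kg); above the base a 34 mm collar up to 36 mm, a 20 mm round probe body up to 70 mm, then a thin spindle with the contact on top at 97 mm. Origin: centre of the base's underside; z up, the probe lies on the z axis.
- ball_tip (a point): top of the ball contact, 97 mm above the worktop when up
- ball_plunger (a joint): m its spring-loaded plunger is pushed down: 0 fully up, 0.012 hard on its stop; it takes about 1.2 N to start, 0.6 N more for each mm, and springs back when let go.
- point_stand: Leave alone. Same build, but its contact is a slim 10 mm pointed cone: a gauge probe standing upright on a heavy square steel base 62 x 62 x 24 mm, loose on the worktop (about 0.9 kg); above the base a 34 mm collar up to 36 mm, a 20 mm round probe body up to 70 mm, then a thin spindle with the contact on top at 97 mm. Origin: centre of the base's underside; z up, the probe lies on the z axis.
- point_tip (a point): point of the cone contact, 97 mm above the worktop when up
- point_plunger (a joint): m its spring-loaded plunger is pushed down: 0 fully up, 0.012 hard on its stop; it takes about 1.2 N to start, 0.6 N more for each mm, and springs back when let go.
- readout: grey readout box 100 (x) x 170 (y) x 40 (z) mm, loose, about 0.9 kg, with a dark window on the far half of its top and three white keys in a row, 54 mm apart, on the near half. Origin: centre of its underside; z up, its -x side (keys) faces the robot.
- round_key_top (a point): centre of the top of the round key (20 mm diameter), the middle key: 11 mm above the box's top, 51 mm above the worktop when up
- round_key (a joint): m the key is pressed: 0 up, 0.007 fully down; about 1 N to start, about 5 N fully down; it counts as pressed from about 4 mm and springs back.
- square_key_top (a point): centre of the top of the square key (16 mm), the one toward the box's +y end; same height; not to be pressed
- square_key (a joint): m the key is pressed: 0 up, 0.007 fully down; about 1 N to start, about 5 N fully down; it counts as pressed from about 4 mm and springs back.
- bar_key_top (a point): centre of the top of the oblong key (10 x 28 mm, long in y), the one toward the box's -y end; same height; not to be pressed
- bar_key (a joint): m the key is pressed: 0 up, 0.007 fully down; about 1 N to start, about 5 N fully down; it counts as pressed from about 4 mm and springs back.
- cap: bystander: white snap cap lying flat, 27 mm across, 11 mm high; origin centre of underside
- block: bystander: steel gauge block lying flat, 15 x 30 x 9 mm; origin centre of underside
- tall_block: bystander: slim steel gauge block standing on end, 9 x 12 x 35 mm; origin centre of underside
- vee: bystander: V-block 44 x 36 x 34 mm; origin centre of underside
- plug: bystander: double-ended plug gauge lying down, 17 x 92 x 15 mm, long along its y; origin centre of underside
- vial: bystander: standing capped vial, 24 mm across, 54 mm high; origin centre of underside
Things that resemble listed ones, but are neither listed nor needed, are in the scene too. What is shaped like the flat_stand but orange is not meant.

How it is judged:
On the way, in this order (a step that is already met when the one before it is completed fails the run):
1. the flat contact's plunger is held 3 to 11.3 mm down by the fingertips for half a second, no key pressed (value of joint flat_plunger between 0.003 and 0.0113 m and contact force between the fingers and flat_stand above 0.5 N and value of joint round_key below 0.001 m), for 0.5 s.
2. the plunger is let go and is right up again (value of joint each of flat_plunger, round_key below 0.001 m and contact force between the fingers and flat_stand below 0.2 N), for 0.2 s.
3. the round key is pressed down by the fingertips (more than 3.5 mm of 7) (value of joint round_key above 0.0035 m and contact force between the fingers and readout above 0.5 N), for 0.1 s.
At the end, for the whole second after the job is handed in: All plungers and keys are up again (within 1 mm); the three probe stands and the readout stand upright and at rest within 8 mm of where they were, the small bystanders within 10 mm of where they were; the fingers' grasp point is more than 60 mm from the flat contact and from the round key (value of joint each of flat_plunger, ball_plunger, point_plunger, round_key, square_key, bar_key below 0.001 m and distance of each of flat_stand, ball_stand, point_stand, readout from where it was at the start of the episode below 0.008 m and linear speed of each of flat_stand, ball_stand, point_stand, readout below 0.01 m/s and angle between each of flat_stand, ball_stand, point_stand, readout's own z axis and vertical below 0.05 rad and distance of each of cap, block, tall_block, vee, plug, vial from where it was at the start of the episode below 0.01 m and distance between the grasp point and round_key_top above 0.06 m and distance between the grasp point and flat_tip above 0.06 m); the robot touches nothing.
It fails at once if a small bystander (cap, lying or standing gauge block, V-block, plug gauge or vial) is moved more than 10 mm (distance of any of cap, block, tall_block, vee, plug, vial from where it was at the start of the episode above 0.01 m).
It fails at once if the robot touches the probe with the ball or the pointed contact, or pushes its plunger (contact force between any of the fingers, the arm and ball_stand above 0.5 N or value of joint any of ball_plunger, point_plunger above 0.0015 m or contact force between any of the fingers, the arm and point_stand above 0.5 N).
It fails at once if the square or the oblong key is pressed (more than 1.5 mm) (value of joint any of square_key, bar_key above 0.0015 m).
It fails at once if the flat-contact plunger is driven onto its stop (more than 11.3 mm), its probe is pushed harder than 20 N, or the readout harder than 40 N (value of joint flat_plunger above 0.0113 m or contact force between any of the fingers, the arm and flat_stand above 20 N or contact force between any of the fingers, the arm and readout above 40 N).
It fails at once if a probe stand or the readout is shifted, tipped or lifted (more than 8 mm) (distance of any of flat_stand, ball_stand, point_stand, readout from where it was at the start of the episode above 0.008 m).
It also fails if it takes over 51 s, if anything falls off the work surface, if the arm or the gripper's body presses on something with over 40 N, if the wrist force passes 120 N, or if a joint passes its speed limit or range.

### The arm

A 6-joint arm with a two-finger parallel gripper is mounted at the origin on a cart in front of the work surface, level with it; the furniture and walls round the work are solid. World frame = base frame: x ahead of the robot, y to its left, z up, the work surface at z = 0. Lengths are in m, angles in rad, forces in N, time in s.
With the tool pointing down it reaches from about 0.25 to 0.725 m from the base axis. Payload 4 kg.
Tool frame: the origin (TCP) lies between the finger pads; the fingertips stand 11 mm ahead of it and the grasp point (between the pads) lies 8 mm behind it (bot.tip_extent is the distance from the TCP to the fingertips, in m); z points along the fingers, y is the line along which they close (so a half turn about z gives the same grasp; the last joint's range is limited). The gripper opens to 85 mm and grips with 20 to 120 N. Pads are 22 mm wide; open, the fingers measure 114 mm over their backs; the gripper's body (76 mm by 85 mm) begins 54 mm behind the grasp point. The pads swing forward as they close: fully open they stand 13 mm farther back than shut.
Start: joints at [0, 0.241, 0.005, 1.335, 0, 1.571], TCP at [0.5, -0, 0.242] pointing down, gripper open.
Joint ranges: [-2.72, 2.72], [-1.05, 1.87], [-1.09, 1.28], [-1.99, 2.15], [-1.42, 1.44], [-3.14, 3.14]. Speed limits (rad/s): [2.79, 2.79, 3.14, 3.14, 3.14, 3.14].

### API

Orientations are given as a unit quaternion [x, y, z, w].
In Python, from workcell import bot gives the robot as it stands. The module is installed in compiled form; this text tells all that it offers.
- The arm moves only by the tool drive_tool, never from a script. Its argument "rows" is a list of rows, each an object of numbers: "dx", "dy", "dz": the shift along the tool's x, y, z in units of 50 mm (1.0 is 50 mm); "wx", "wy", "wz": the turn, a rotation vector about the tool's x, y, z in units of 5 degrees (1.0 is 5 degrees); "hand": the finger opening in mm, from 0 to 85.4. A call has 1 to 20 rows; each row is the pose to reach, as a shift and turn from the pose commanded when the call began, along the tool's axes at that moment; what a row does not reach only later rows make up. A row lasts 1/10 s, in which the tool goes at most 50 mm and 8.59 degrees, less where a joint would pass 70% of its speed; a pose out of reach is approached as far as the arm can. A call with a gripper value outside its range is refused whole. The fingers move at their own pace and stop on an object; the grip force is fixed at half the most. Time passes only in rows, so rows that repeat a pose let the fingers close. It gives the time, the measured TCP pose, the force, the opening and the grip force at its end, in the units of the state.
- bot.get_obs(): the state, without advancing time (a new reading comes with each control period).
- bot.camera(name): name is "scene" or "side" or "wrist"; returns the picture (480x640x3 uint8, red, green, blue); there is no depth.
- bot.get_calibration(name): a dict with "vfov" (degrees; the focal length in pixels is half the picture's height over the tangent of half this angle, whatever the lens; pixels are square), "cx", "cy" (the principal point, pixels), "origin" and "rotation" of the camera in the world; the wrist camera has in their place "mount" (4x4, takes a point from camera to tool coordinates, whose origin is the TCP and whose axes are the flange's). Camera axes: x right, y up, looking along -z (the intrinsics and any distortion apply to the point x, -y, -z); pixel columns grow to the right and rows downward; lengths in m; the calibration is good to about 2 mm. The wrist camera is an equidistant fisheye: a pixel r from the principal point sees the ray r / f radians off the axis. A picture is of the moment at which its call begins: read the wrist's pose just before it. get_calibration takes no time and is no camera call.
- bot.job_done(): hands the job in; it is judged then, once.
Trained networks look in the newest picture that a camera, given by its name, has taken for a name from the list of things; names that differ only in an ending like _2 or _b are one class to them, and where a whole thing is asked for, a point or a joint stands for the part that bears it (a point fixed in the world has none). Each returns a list of dicts, best first, with "score" (0 to 1); they miss things now and then, are a little off and sometimes report something else, mostly with a low value. They report only what shows in the picture. A call takes as long as a camera call. They do not tell look-alikes from the thing itself.
- bot.look_for(camera, thing): "extent" ([centre column, centre row, width, height] in pixels, round what is visible of it).
- bot.outline_of(camera, thing): "region" (480x640 bool, what is visible of it) and "extent" ([centre column, centre row, width, height] in pixels, round what is visible of it).
The state is a dict: "clock": time; "joint_pos": joint angles; "joint_vel": joint speeds; "tau": joint torques, N m; "eef_pos": TCP position; "tool_rot": TCP orientation; "ft_force": force on the tool from outside, world axes, zero at the start; "ft_torque": the same for the moment, N m; "grip_width": finger opening in m; "grasp_force": force on a finger pad.
Only numpy, scipy, OpenCV 4.12 (cv2) and the standard library are available. Lean on these libraries where they do the work, as an engineer would, in place of code of your own. Each camera call takes 0.05 s, during which the arm holds its last target. There are 200 camera calls.

## Working session

There is one attempt and no reset: what is moved stays moved. The work goes in short steps, Python scripts to look and compute and a tool call to move; the robot and the scene stay as the last step left them, time stands still between calls to the robot, and variables do not carry over. Pictures are saved under pics/ and viewed, at most 10 in all, crops included, and the job is handed in when it is done.

Besides the shell and the picture viewer there is one more tool, called after "Request:" as a command line: name --argument value ..., lists and objects as JSON in quotes. drive_tool: Moves the arm, as the interface text tells. Its arguments: {"type":"object","properties":{"rows":{"type":"array","items":{"type":"object","properties":{"dx":{"type":"number"},"dy":{"type":"number"},"dz":{"type":"number"},"wx":{"type":"number"},"wy":{"type":"number"},"wz":{"type":"number"},"hand":{"type":"number"}}}}},"required":["rows"]}

```bash
mkdir -p pics
python3 - <<'E'
from workcell import bot
import cv2
o=bot.get_obs();print(o['clock'],o['eef_pos'],o['tool_rot'],o['grip_width'],bot.tip_extent)
for n in ['scene','side','wrist']:
    im=bot.camera(n);cv2.imwrite(f'pics/{n}.png',im[...,::-1]);print(n,bot.get_calibration(n))
    for t in ['flat_stand','flat_tip','ball_stand','point_stand','readout','round_key_top']:
        print(t,[(round(d['score'],2),[round(float(v)) for v in d['extent']]) for d in bot.look_for(n,t)[:5]])
E
```

```text
0.0 [ 4.99368360e-01 -1.20466087e-07  2.41398805e-01] [ 0.70709718  0.70711557 -0.00076166 -0.00075601] 0.08514548481915617 0.011
scene {'vfov': 47.91805287429246, 'cx': 328.04056103804504, 'cy': 235.81703972266075, 'origin': array([-0.14658305, -0.55669045,  0.75610036]), 'rotation': array([ 0.40195108, -0.18594878, -0.39101172,  0.80682601])}
flat_stand [(0.78, [456, 382, 46, 66]), (0.69, [375, 372, 41, 65]), (0.56, [393, 264, 43, 53])]
flat_tip [(0.56, [377, 346, 14, 16]), (0.55, [392, 245, 14, 12]), (0.53, [461, 357, 7, 10])]
ball_stand [(0.68, [414, 320, 44, 55])]
point_stand [(0.92, [312, 250, 38, 48])]
readout [(0.81, [230, 230, 82, 47]), (0.55, [227, 225, 5, 7])]
round_key_top []
side {'vfov': 44.22070549654757, 'cx': 321.97118144859013, 'cy': 239.060608690246, 'origin': array([-0.20136386, -1.08298153,  0.69897167]), 'rotation': array([ 0.51019646, -0.1512443 , -0.25701627,  0.80670154])}
flat_stand [(0.72, [375, 339, 41, 60]), (0.64, [366, 262, 31, 49]), (0.56, [315, 322, 41, 51])]
flat_tip [(0.64, [376, 318, 11, 13]), (0.43, [368, 246, 7, 5])]
ball_stand [(0.94, [367, 300,
[... 220 characters left out ...]
ount': array([[-2.46686044e-04,  9.54648274e-01,  2.97735808e-01,
         7.71506886e-02],
       [ 9.99999968e-01,  2.52473526e-04,  1.90189419e-05,
        -4.70775665e-04],
       [-5.70140091e-05,  2.97735803e-01, -9.54648306e-01,
        -1.30429953e-01],
       [ 0.00000000e+00,  0.00000000e+00,  0.00000000e+00,
         1.00000000e+00]])}
flat_stand [(0.84, [389, 329, 72, 88]), (0.75, [222, 216, 31, 31]), (0.68, [216, 392, 31, 40]), (0.56, [303, 390, 56, 41])]
flat_tip [(0.92, [406, 360, 25, 25])]
ball_stand [(0.88, [301, 391, 58, 41])]
point_stand [(0.65, [338, 170, 77, 74]), (0.2, [205, 106, 87, 42])]
readout [(0.92, [320, 26, 119, 52]), (0.15, [432, 381, 11, 33])]
round_key_top []
```

Run:
```python
import cv2
a=cv2.imread('pics/scene.png');cv2.imwrite('pics/scene_c.png',cv2.resize(a[190:430,180:500],None,fx=2.5,fy=2.5,interpolation=cv2.INTER_CUBIC))
```

```text
(no output)
```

View pics/scene_c.png

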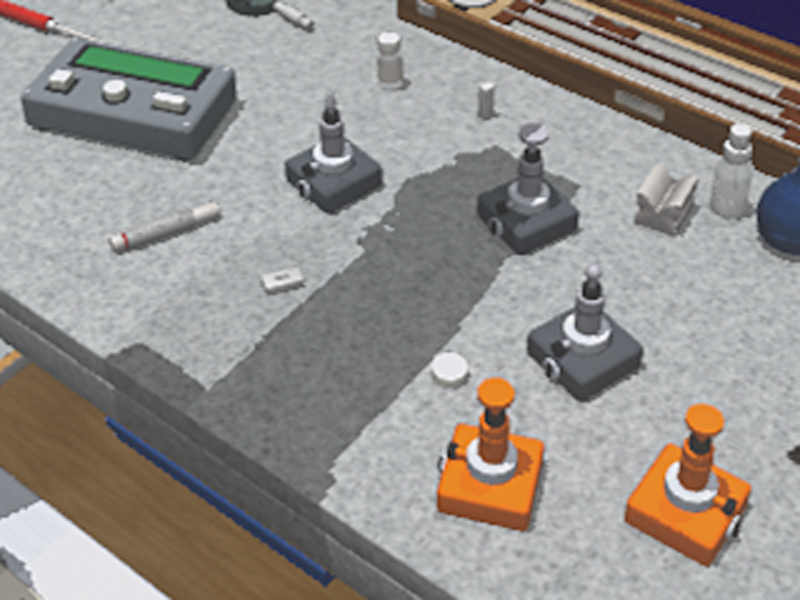

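View pics/wrist.png

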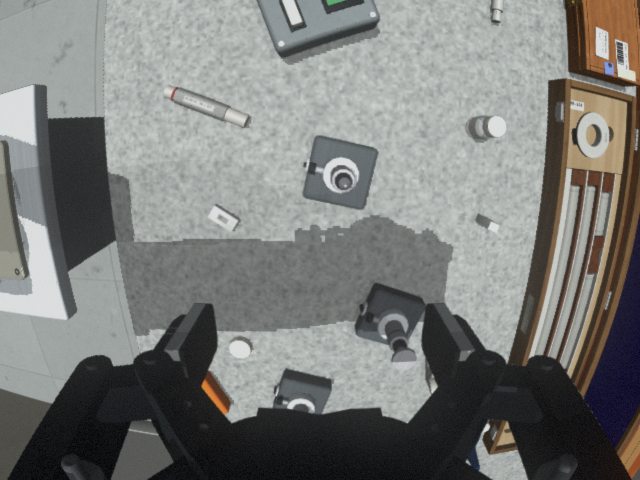

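The scene shows the grey flat-disc stand at pixel (393,264), with its disc at (393,243). The wrist picture has the disc at about (402,355), and the readout lies to +y with its round key at scene pixel (226,226). The orange pair are decoys.

```bash
cat > h.py <<'E'
import numpy as np, cv2
from scipy.spatial.transform import Rotation as R
from workcell import bot
def ray(n,uv,obs=None):
    c=bot.get_calibration(n);f=240/np.tan(np.radians(c['vfov']/2))
    u,v=uv[0]-c['cx'],uv[1]-c['cy']
    if n=='wrist':
        r=np.hypot(u,v);t=r/f;s=np.sin(t)/max(r,1e-9)
        d=np.array([u*s,-v*s,-np.cos(t)]);M=c['mount'];W=R.from_quat(obs['tool_rot'])
        return W.apply(M[:3,3])+obs['eef_pos'], W.apply(M[:3,:3]@d)
    d=np.array([u/f,-v/f,-1]);d/=np.linalg.norm(d)
    return np.array(c['origin']),R.from_quat(c['rotation']).apply(d)
def tri(rays):
    A=0;b=0
    for o,d in rays:
        P=np.eye(3)-np.outer(d,d);A=A+P;b=b+P@o
    x=np.linalg.solve(A,b);return x,[round(1000*np.linalg.norm((np.eye(3)-np.outer(d,d))@(x-o)),1) for o,d in rays]
def atz(r,z): o,d=r;return o+d*(z-o[2])/d[2]
E
python3 - <<'E'
from h import *
o=bot.get_obs()
S=ray('scene',(393.2,243.2));D=ray('side',(368,246));W=ray('wrist',(402,353),o)
print(tri([S,D,W]),tri([S,W]));
print([atz(r,.097) for r in(S,D,W)])
print('key',atz(ray('scene',(226,226)),.051))
for n,uv in dict(square=(204.5,222),bar=(248,231)).items(): print(n,atz(ray('scene',uv),.051))
a=cv2.imread('pics/side.png');cv2.imwrite('pics/side_c.png',cv2.resize(a[205:355,200:400],None,fx=4,fy=4,interpolation=cv2.INTER_CUBIC))
E
```

```text
(array([ 0.57976542, -0.12444668,  0.08906939]), [np.float64(5.6), np.float64(3.0), np.float64(3.0)]) (array([ 0.57963759, -0.12372635,  0.09197635]), [np.float64(4.1), np.float64(4.1)])
[array([ 0.5793823 , -0.12745483,  0.097     ]), array([ 0.56489054, -0.14150866,  0.097     ]), array([ 0.5747223 , -0.11689995,  0.097     ])]
key [0.45639288 0.22816612 0.051     ]
square [0.43731873 0.27765042 0.051     ]
bar [0.47314577 0.17626502 0.051     ]
```

View pics/side_c.png

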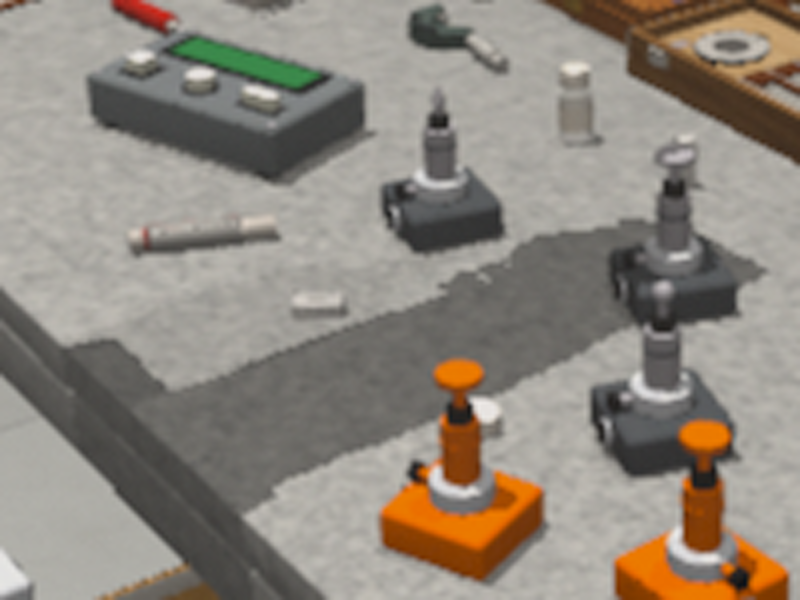

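The side picture confirms it: the disc is at about (369,244) and the round key at (250,225). I'll move near the disc for a second wrist view.

Request:
drive_tool --rows '[{"dx": -0.4,"dy": 0.5,"hand": 0},{"dx": -0.8,"dy": 1.0,"hand": 0},{"dx": -1.1,"dy": 1.5,"hand": 0},{"dx": -1.2,"dy": 1.6,"hand": 0},{"dx": -1.2,"dy": 1.6,"hand": 0},{"dx": -1.2,"dy": 1.6,"hand": 0},{"dx": -1.2,"dy": 1.6,"hand": 0}]'

```text
invalid input at $.rows[0]: expected keys dx, dy, dz, wx, wy, wz, hand
```

Run:
```python
from h import *
o=bot.get_obs();print(o['clock'],o['eef_pos'],o['tool_rot'],o['grip_width'],o['ft_force'])
im=bot.camera('wrist');cv2.imwrite('pics/w2.png',im[...,::-1])
for t in ['flat_tip','flat_stand']:
  for d in bot.look_for('wrist',t)[:3]: print(t,d,atz(ray('wrist',d['extent'][:2],o),.097))
```

```text
1.05 [ 4.99969183e-01 -9.40072285e-06  2.42289405e-01] [ 7.07108512e-01  7.07105049e-01 -3.17933933e-05 -2.01564023e-05] 0.08527688413745929 [ 0.50802193 -0.62685883  0.31275739]
flat_tip {'extent': [406.4, 358.0, 26.9, 26.7], 'score': 0.93} [ 0.57954608 -0.12283852  0.097     ]
flat_tip {'extent': [390.2, 327.0, 71.7, 90.2], 'score': 0.47} [ 0.56120206 -0.08854346  0.097     ]
flat_stand {'extent': [389.9, 326.9, 72.2, 88.0], 'score': 0.86} [ 0.56092591 -0.08843198  0.097     ]
flat_stand {'extent': [216.6, 393.6, 31.0, 39.1], 'score': 0.61} [ 0.39819339 -0.16850047  0.097     ]
```

View pics/w2.png

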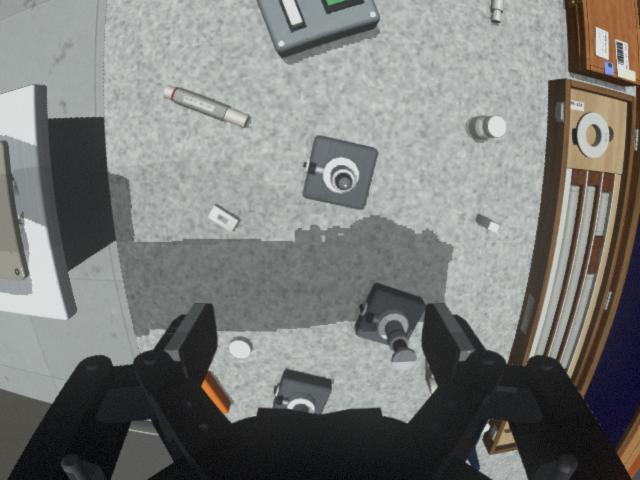

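The view hasn't changed, because the row was refused: every key is required.

Request:
drive_tool --rows '[{"dx": -0.4,"dy": 0.5,"dz": 0,"wx": 0,"wy": 0,"wz": 0,"hand": 0},{"dx": -0.8,"dy": 1.0,"dz": 0,"wx": 0,"wy": 0,"wz": 0,"hand": 0},{"dx": -1.1,"dy": 1.5,"dz": 0,"wx": 0,"wy": 0,"wz": 0,"hand": 0},{"dx": -1.2,"dy": 1.6,"dz": 0,"wx": 0,"wy": 0,"wz": 0,"hand": 0},{"dx": -1.2,"dy": 1.6,"dz": 0,"wx": 0,"wy": 0,"wz": 0,"hand": 0},{"dx": -1.2,"dy": 1.6,"dz": 0,"wx": 0,"wy": 0,"wz": 0,"hand": 0},{"dx": -1.2,"dy": 1.6,"dz": 0,"wx": 0,"wy": 0,"wz": 0,"hand": 0},{"dx": -1.2,"dy": 1.6,"dz": 0,"wx": 0,"wy": 0,"wz": 0,"hand": 0}]'

```text
clock: 2.0
eef_pos: [0.5794, -0.0593, 0.2428]
tool_rot: [0.707, 0.707, 0.0, 0.0]
ft_force: [-0.3, 0.2, -0.5]
grip_width: -0.0001
grasp_force: 0.0
```

Run:
```python
from h import *
o=bot.get_obs();print(o['clock'],o['eef_pos'],o['tool_rot'],o['grip_width'],o['ft_force'])
im=bot.camera('wrist');cv2.imwrite('pics/w2.png',im[...,::-1])
for t in ['flat_tip','flat_stand']:
  for d in bot.look_for('wrist',t)[:3]: print(t,d,atz(ray('wrist',d['extent'][:2],o),.097))
```

```text
2.0 [ 0.57936224 -0.05933284  0.24276328] [7.06780467e-01 7.07432938e-01 8.58433173e-05 4.73246635e-05] -7.104414271637971e-05 [-0.32229718  0.22763153 -0.49950108]
flat_tip {'extent': [108.1, 393.1, 12.8, 19.8], 'score': 0.59} [ 0.34478562 -0.24729186  0.097     ]
flat_tip {'extent': [148.8, 163.4, 29.3, 27.3], 'score': 0.24} [ 0.44343312 -0.0051018   0.097     ]
flat_stand {'extent': [317.2, 264.1, 78.1, 65.5], 'score': 0.81} [ 0.57745835 -0.08895367  0.097     ]
flat_stand {'extent': [133.8, 364.9, 70.5, 73.3], 'score': 0.8} [ 0.39193918 -0.20122513  0.097     ]
```

View pics/w2.png

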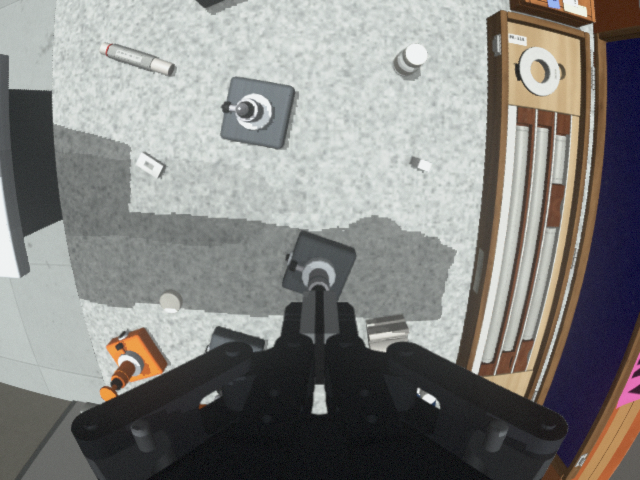

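The closed fingers hide the disc, but the collar shows at (318,272), so I'll use that. In the first wrist view it was at (394,328).

Run:
```python
from h import *
o=bot.get_obs();o1=dict(eef_pos=np.array([.49997,0,.24229]),tool_rot=np.array([.70711,.70711,0,0]))
print('collar',atz(ray('wrist',(318,272),o),.036),atz(ray('wrist',(394,328),o1),.036))
W=ray('wrist',(405,356),o1);S=ray('scene',(393.2,243.2));D=ray('side',(369,244))
print('disc',tri([W,S,D]),tri([S,D]),[atz(r,.097) for r in (W,S,D)])
K=[ray('scene',(226,226)),ray('side',(249.75,224.75))]
print('key',tri(K),[atz(r,.051) for r in K])
print([ [round(float(v),3) for v in atz(ray('side',(200+u/4,205+v/4)),.051)] for u,v in((142,60),(262,96))])
```

```text
collar [ 0.57827691 -0.12108246  0.036     ] [ 0.57912959 -0.12659022  0.036     ]
disc (array([ 0.58106713, -0.12518219,  0.09207451]), [np.float64(1.8), np.float64(2.5), np.float64(1.1)]) (array([ 0.58319525, -0.12426167,  0.09131094]), [np.float64(1.7), np.float64(1.7)]) [array([ 0.5779582 , -0.12045552,  0.097     ]), array([ 0.5793823 , -0.12745483,  0.097     ]), array([ 0.57320848, -0.13479787,  0.097     ])]
key (array([0.45970212, 0.23467935, 0.04437298]), [np.float64(1.8), np.float64(1.8)]) [array([0.45639288, 0.22816612, 0.051     ]), array([0.45052583, 0.21959478, 0.051     ])]
[[0.434, 0.271, 0.051], [0.471, 0.17, 0.051]]
```

Request:
drive_tool --rows '[{"dx": -0.6,"dy": 0,"dz": 0.2,"wx": 0,"wy": 0,"wz": 0,"hand": 0},{"dx": -1.2,"dy": 0,"dz": 0.8,"wx": 0,"wy": 0,"wz": 0,"hand": 0},{"dx": -1.32,"dy": 0,"dz": 1.5,"wx": 0,"wy": 0,"wz": 0,"hand": 0},{"dx": -1.32,"dy": 0,"dz": 2.1,"wx": 0,"wy": 0,"wz": 0,"hand": 0},{"dx": -1.32,"dy": 0,"dz": 2.3,"wx": 0,"wy": 0,"wz": 0,"hand": 0},{"dx": -1.32,"dy": 0,"dz": 2.3,"wx": 0,"wy": 0,"wz": 0,"hand": 0},{"dx": -1.32,"dy": 0,"dz": 2.3,"wx": 0,"wy": 0,"wz": 0,"hand": 0},{"dx": -1.32,"dy": 0,"dz": 2.3,"wx": 0,"wy": 0,"wz": 0,"hand": 0}]'

```text
clock: 2.95
eef_pos: [0.5815, -0.1259, 0.1295]
tool_rot: [0.707, 0.707, 0.001, 0.002]
ft_force: [-0.3, 0.4, -0.1]
grip_width: -0.0001
grasp_force: 0.0
```

Run:
```python
from h import *
o=bot.get_obs();print(o['clock'],o['eef_pos'],o['ft_force'])
a=bot.camera('side')[215:305,325:415];b=bot.camera('scene')[200:290,345:435]
cv2.imwrite('pics/p3.png',cv2.resize(np.hstack([a,b])[...,::-1],None,fx=4.4,fy=4.4,interpolation=cv2.INTER_CUBIC))
```

```text
2.95 [ 0.5815154  -0.12594785  0.12952822] [-0.28957754  0.4290827  -0.12052701]
```

View pics/p3.png

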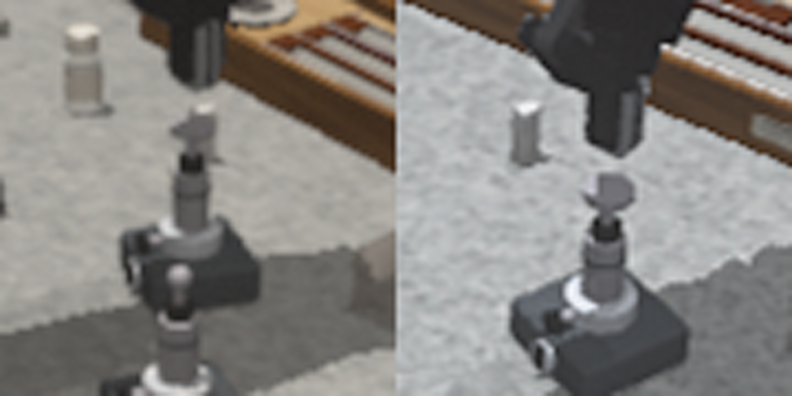

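The side and scene crops show the fingertip centred above the disc to within about 2 mm, with a gap of about 20 mm. Descending gently to look for contact.

Request:
drive_tool --rows '[{"dx": 0,"dy": -0.03,"dz": 0.15,"wx": 0,"wy": 0,"wz": 0,"hand": 0},{"dx": 0,"dy": -0.03,"dz": 0.28,"wx": 0,"wy": 0,"wz": 0,"hand": 0},{"dx": 0,"dy": -0.03,"dz": 0.34,"wx": 0,"wy": 0,"wz": 0,"hand": 0},{"dx": 0,"dy": -0.03,"dz": 0.37,"wx": 0,"wy": 0,"wz": 0,"hand": 0},{"dx": 0,"dy": -0.03,"dz": 0.4,"wx": 0,"wy": 0,"wz": 0,"hand": 0},{"dx": 0,"dy": -0.03,"dz": 0.4,"wx": 0,"wy": 0,"wz": 0,"hand": 0},{"dx": 0,"dy": -0.03,"dz": 0.4,"wx": 0,"wy": 0,"wz": 0,"hand": 0}]'

```text
clock: 3.75
eef_pos: [0.5785, -0.126, 0.1075]
tool_rot: [0.707, 0.707, 0.0, 0.0]
ft_force: [-0.1, -0.3, 1.6]
grip_width: -0.0003
grasp_force: 0.6
```

Request:
drive_tool --rows '[{"dx": 0,"dy": 0,"dz": 0.03,"wx": 0,"wy": 0,"wz": 0,"hand": 0},{"dx": 0,"dy": 0,"dz": 0.06,"wx": 0,"wy": 0,"wz": 0,"hand": 0},{"dx": 0,"dy": 0,"dz": 0.06,"wx": 0,"wy": 0,"wz": 0,"hand": 0},{"dx": 0,"dy": 0,"dz": 0.06,"wx": 0,"wy": 0,"wz": 0,"hand": 0}]'

```text
clock: 4.15
eef_pos: [0.5788, -0.1261, 0.1046]
tool_rot: [0.707, 0.707, 0.0, 0.0]
ft_force: [-1.8, 1.0, 3.3]
grip_width: 0.0
grasp_force: 1.5
```

Request:
drive_tool --rows '[{"dx": 0,"dy": 0,"dz": 0.03,"wx": 0,"wy": 0,"wz": 0,"hand": 0},{"dx": 0,"dy": 0,"dz": 0.05,"wx": 0,"wy": 0,"wz": 0,"hand": 0},{"dx": 0,"dy": 0,"dz": 0.05,"wx": 0,"wy": 0,"wz": 0,"hand": 0},{"dx": 0,"dy": 0,"dz": 0.05,"wx": 0,"wy": 0,"wz": 0,"hand": 0},{"dx": 0,"dy": 0,"dz": 0.05,"wx": 0,"wy": 0,"wz": 0,"hand": 0},{"dx": 0,"dy": 0,"dz": 0.05,"wx": 0,"wy": 0,"wz": 0,"hand": 0},{"dx": 0,"dy": 0,"dz": 0.05,"wx": 0,"wy": 0,"wz": 0,"hand": 0},{"dx": 0,"dy": 0,"dz": 0.05,"wx": 0,"wy": 0,"wz": 0,"hand": 0},{"dx": 0,"dy": 0,"dz": 0.05,"wx": 0,"wy": 0,"wz": 0,"hand": 0},{"dx": 0,"dy": 0,"dz": 0.05,"wx": 0,"wy": 0,"wz": 0,"hand": 0},{"dx": 0,"dy": 0,"dz": 0.05,"wx": 0,"wy": 0,"wz": 0,"hand": 0},{"dx": 0,"dy": 0,"dz": 0.05,"wx": 0,"wy": 0,"wz": 0,"hand": 0}]'

```text
clock: 5.35
eef_pos: [0.5787, -0.1261, 0.1019]
tool_rot: [0.707, 0.707, 0.0, 0.0]
ft_force: [0.5, -0.5, 4.5]
grip_width: 0.0002
grasp_force: 2.3
```

The plunger is about half way (4.5 N, 6 mm) and has been held for over a second. Releasing straight up.

Request:
drive_tool --rows '[{"dx": 0,"dy": 0,"dz": -0.15,"wx": 0,"wy": 0,"wz": 0,"hand": 0},{"dx": 0,"dy": 0,"dz": -0.5,"wx": 0,"wy": 0,"wz": 0,"hand": 0},{"dx": 0,"dy": 0,"dz": -1.2,"wx": 0,"wy": 0,"wz": 0,"hand": 0},{"dx": 0,"dy": 0,"dz": -2.0,"wx": 0,"wy": 0,"wz": 0,"hand": 0},{"dx": 0,"dy": 0,"dz": -2.8,"wx": 0,"wy": 0,"wz": 0,"hand": 0},{"dx": 0.5,"dy": -0.2,"dz": -3.0,"wx": 0,"wy": 0,"wz": 0,"hand": 0},{"dx": 1.2,"dy": -0.6,"dz": -3.0,"wx": 0,"wy": 0,"wz": 0,"hand": 0},{"dx": 2.0,"dy": -0.9,"dz": -3.0,"wx": 0,"wy": 0,"wz": 0,"hand": 0},{"dx": 2.8,"dy": -1.2,"dz": -3.0,"wx": 0,"wy": 0,"wz": 0,"hand": 0},{"dx": 3.6,"dy": -1.6,"dz": -3.0,"wx": 0,"wy": 0,"wz": 0,"hand": 0},{"dx": 4.4,"dy": -1.9,"dz": -3.0,"wx": 0,"wy": 0,"wz": 0,"hand": 0},{"dx": 5.2,"dy": -2.2,"dz": -3.0,"wx": 0,"wy": 0,"wz": 0,"hand": 0},{"dx": 5.7,"dy": -2.4,"dz": -3.0,"wx": 0,"wy": 0,"wz": 0,"hand": 0},{"dx": 5.9,"dy": -2.4,"dz": -3.0,"wx": 0,"wy": 0,"wz": 0,"hand": 0},{"dx": 5.9,"dy": -2.4,"dz": -3.0,"wx": 0,"wy": 0,"wz": 0,"hand": 0},{"dx": 5.9,"dy": -2.4,"dz": -3.0,"wx": 0,"wy": 0,"wz": 0,"hand": 0},{"dx": 5.9,"dy": -2.4,"dz": -3.0,"wx": 0,"wy": 0,"wz": 0,"hand": 0},{"dx": 5.9,"dy": -2.4,"dz": -3.0,"wx": 0,"wy": 0,"wz": 0,"hand": 0}]'

```text
clock: 7.15
eef_pos: [0.4589, 0.1678, 0.2516]
tool_rot: [0.708, 0.706, -0.0, -0.0]
ft_force: [-0.3, 0.6, 0.3]
grip_width: -0.0001
grasp_force: 0.0
```

Run:
```python
from h import *
o=bot.get_obs();print(o['clock'],o['eef_pos'],o['tool_rot'],o['ft_force'])
im=bot.camera('wrist');cv2.imwrite('pics/w4.png',im[...,::-1])
for t in ['round_key_top','square_key_top','bar_key_top','readout']:
  for d in bot.look_for('wrist',t)[:3]: print(t,d,atz(ray('wrist',d['extent'][:2],o),.051))
```

```text
7.15 [0.45885879 0.16784712 0.25164717] [ 7.07836500e-01  7.06376255e-01 -2.73670800e-04 -1.46030598e-05] [-0.26387898  0.5659776   0.27203026]
round_key_top {'extent': [318.4, 136.7, 27.5, 24.5], 'score': 0.64} [0.45788575 0.2362795  0.051     ]
round_key_top {'extent': [298.2, 84.3, 21.6, 21.2], 'score': 0.54} [0.4403906  0.28330717 0.051     ]
square_key_top {'extent': [298.4, 83.5, 26.0, 26.9], 'score': 0.58} [0.44056818 0.28402706 0.051     ]
bar_key_top {'extent': [340.0, 195.3, 20.7, 31.3], 'score': 0.67} [0.47729281 0.18338364 0.051     ]
bar_key_top {'extent': [320.6, 139.6, 27.9, 18.1], 'score': 0.24} [0.45981712 0.23369001 0.051     ]
readout {'extent': [341.8, 130.9, 155.6, 194.1], 'score': 0.8} [0.4784735 0.2415192 0.051    ]
```

View pics/w4.png

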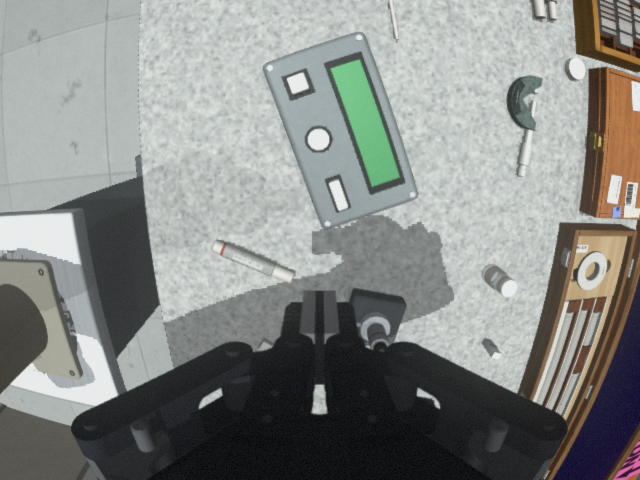

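The wrist view shows the round key at (318,138), the square key at (298,84) and the oblong key at (338,195). That puts the round key at about (0.458, 0.232). Moving above it and then pressing in steps.

Request:
drive_tool --rows '[{"dx": 0.6,"dy": 0,"dz": 0.2,"wx": 0,"wy": 0,"wz": 0,"hand": 0},{"dx": 1.2,"dy": 0,"dz": 0.8,"wx": 0,"wy": 0,"wz": 0,"hand": 0},{"dx": 1.28,"dy": 0,"dz": 1.6,"wx": 0,"wy": 0,"wz": 0,"hand": 0},{"dx": 1.28,"dy": 0,"dz": 2.4,"wx": 0,"wy": 0,"wz": 0,"hand": 0},{"dx": 1.28,"dy": 0,"dz": 3.1,"wx": 0,"wy": 0,"wz": 0,"hand": 0},{"dx": 1.28,"dy": 0,"dz": 3.4,"wx": 0,"wy": 0,"wz": 0,"hand": 0},{"dx": 1.28,"dy": 0,"dz": 3.4,"wx": 0,"wy": 0,"wz": 0,"hand": 0},{"dx": 1.28,"dy": 0,"dz": 3.4,"wx": 0,"wy": 0,"wz": 0,"hand": 0},{"dx": 1.28,"dy": 0,"dz": 3.4,"wx": 0,"wy": 0,"wz": 0,"hand": 0}]'

```text
clock: 8.3
eef_pos: [0.4598, 0.2336, 0.0834]
tool_rot: [0.707, 0.707, 0.001, 0.0]
ft_force: [0.2, 0.8, -0.4]
grip_width: -0.0001
grasp_force: 0.0
```

Run:
```python
from h import *
o=bot.get_obs();print(o['clock'],o['eef_pos'],o['ft_force'])
a=bot.camera('side')[180:270,205:295];b=bot.camera('scene')[180:270,180:270]
cv2.imwrite('pics/p5.png',cv2.resize(np.hstack([a,b])[...,::-1],None,fx=4.4,fy=4.4,interpolation=cv2.INTER_CUBIC))
```

```text
8.3 [0.45977213 0.23355673 0.08336264] [ 0.18999618  0.80323879 -0.44767654]
```

View pics/p5.png

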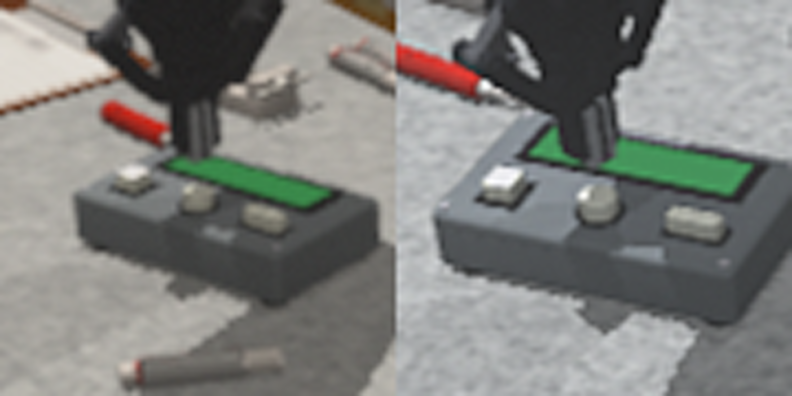

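In both crops the fingertip is in line directly above the round key. Pressing now.

Request:
drive_tool --rows '[{"dx": 0,"dy": 0,"dz": 0.15,"wx": 0,"wy": 0,"wz": 0,"hand": 0},{"dx": 0,"dy": 0,"dz": 0.3,"wx": 0,"wy": 0,"wz": 0,"hand": 0},{"dx": 0,"dy": 0,"dz": 0.38,"wx": 0,"wy": 0,"wz": 0,"hand": 0},{"dx": 0,"dy": 0,"dz": 0.44,"wx": 0,"wy": 0,"wz": 0,"hand": 0},{"dx": 0,"dy": 0,"dz": 0.48,"wx": 0,"wy": 0,"wz": 0,"hand": 0},{"dx": 0,"dy": 0,"dz": 0.5,"wx": 0,"wy": 0,"wz": 0,"hand": 0},{"dx": 0,"dy": 0,"dz": 0.5,"wx": 0,"wy": 0,"wz": 0,"hand": 0},{"dx": 0,"dy": 0,"dz": 0.5,"wx": 0,"wy": 0,"wz": 0,"hand": 0}]'

```text
clock: 9.2
eef_pos: [0.458, 0.2328, 0.0569]
tool_rot: [0.707, 0.707, -0.0, -0.0]
ft_force: [-3.7, -2.2, 3.5]
grip_width: 0.0
grasp_force: 2.0
```

Request:
drive_tool --rows '[{"dx": 0,"dy": 0,"dz": 0.02,"wx": 0,"wy": 0,"wz": 0,"hand": 0},{"dx": 0,"dy": 0,"dz": 0.02,"wx": 0,"wy": 0,"wz": 0,"hand": 0},{"dx": 0,"dy": 0,"dz": 0.02,"wx": 0,"wy": 0,"wz": 0,"hand": 0},{"dx": 0,"dy": 0,"dz": 0.02,"wx": 0,"wy": 0,"wz": 0,"hand": 0}]'

```text
clock: 9.6
eef_pos: [0.4582, 0.2329, 0.0558]
tool_rot: [0.707, 0.707, -0.0, -0.0]
ft_force: [-3.3, -2.2, 4.5]
grip_width: -0.0003
grasp_force: 2.3
```

The key is about 6 mm down (4.5 N). Withdrawing.

Request:
drive_tool --rows '[{"dx": 0,"dy": 0,"dz": -0.15,"wx": 0,"wy": 0,"wz": 0,"hand": 0},{"dx": 0,"dy": 0,"dz": -0.5,"wx": 0,"wy": 0,"wz": 0,"hand": 0},{"dx": 0,"dy": 0,"dz": -1.2,"wx": 0,"wy": 0,"wz": 0,"hand": 0},{"dx": 0,"dy": 0,"dz": -2.0,"wx": 0,"wy": 0,"wz": 0,"hand": 0},{"dx": 0,"dy": 0,"dz": -2.8,"wx": 0,"wy": 0,"wz": 0,"hand": 0},{"dx": 0,"dy": 0,"dz": -3.6,"wx": 0,"wy": 0,"wz": 0,"hand": 0},{"dx": 0,"dy": 0,"dz": -3.6,"wx": 0,"wy": 0,"wz": 0,"hand": 0},{"dx": 0,"dy": 0,"dz": -3.6,"wx": 0,"wy": 0,"wz": 0,"hand": 0},{"dx": 0,"dy": 0,"dz": -3.6,"wx": 0,"wy": 0,"wz": 0,"hand": 0},{"dx": 0,"dy": 0,"dz": -3.6,"wx": 0,"wy": 0,"wz": 0,"hand": 0}]'

```text
clock: 10.6
eef_pos: [0.4579, 0.2327, 0.2342]
tool_rot: [0.707, 0.707, -0.001, -0.0]
ft_force: [-0.5, 0.4, -0.7]
grip_width: -0.0002
grasp_force: 0.0
```

Run:
```python
from h import *
o=bot.get_obs();print(o['clock'],o['eef_pos'],o['ft_force'])
a=cv2.imread('pics/scene.png')[...,::-1];b=bot.camera('scene')
for n,uv in dict(flat=(393,264),ro=(230,230)).items():
    s=np.s_[uv[1]-30:uv[1]+30,uv[0]-45:uv[0]+45];print(n,cv2.phaseCorrelate(np.float64(a[s][...,1]),np.float64(b[s][...,1])))
print(bot.job_done())
```

```text
10.6 [0.45785624 0.23267486 0.23423073] [-0.5091357   0.36644896 -0.72955794]
flat ((-0.027310164969286177, 0.0015538752416652812), 0.7434592465328614)
ro ((-0.06526554229579062, 0.12127822576301028), 0.7336541290829811)
the job is handed in; nothing more can be done
None
```

I pressed the flat-disc plunger about 6 mm down, held it for over a second and let it up, then pressed the round key about 6 mm, withdrew about 180 mm above it and handed the job in at about 10.6 s; the flat stand and readout did not visibly shift, and no verdict came back.

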